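# Gauge a hidden coin stack with a depth rod

### The arm

A 7-joint arm with a two-finger parallel gripper is mounted at the origin on the work surface. World frame = base frame: x ahead of the robot, y to its left, z up, the work surface at z = 0. Lengths are in m, angles in rad, forces in N, time in s.
With the tool pointing down it reaches from about 0.35 to 0.9 m from the base axis. Payload 19.9 kg.
Tool frame: the origin (TCP) lies on the centre line of the jaws, within the pads' length; the fingertips stand 14 mm ahead of it and the grasp point (between the pads) lies 5 mm behind it (arm.tips_ahead is the distance from the TCP to the fingertips, in m); z points along the fingers, y is the direction in which the jaws open and shut (so a half turn about z gives the same grasp; the last joint's range is limited). The gripper opens to 85 mm and grips with 20 to 120 N. Pads are 22 mm wide; open, the fingers measure 114 mm over their backs; the gripper's body (76 mm by 85 mm) begins 54 mm behind the grasp point. The pads swing forward as they close: fully open they stand 13 mm farther back than shut.
Start: joints at [-1.234, 0.417, -0.01, 1.614, 0.005, 1.111, -0.053], TCP at [0.231, 0.581, 0.245] pointing down, gripper open.
Joint ranges: [-2.81, 2.81], [-0.39, 2.02], [-1.27, 1.25], [0.06, 2.57], [-1.19, 4.33], [0.19, 2], [-2.82, 2.82]. Speed limits (rad/s): [1.89, 1.89, 2.39, 2.39, 3.01, 3.01, 3.01].

### API

Orientations are given as a unit quaternion [x, y, z, w].
In Python, from workcell import arm gives the robot as it stands. Calls block until the motion is done:
- arm.move_ptp(position, orientation): joint-space move of the TCP to a pose.
- arm.line_to(position, frame=None, vel=0.15, stop_force=None): straight line of the TCP; frame=None keeps the orientation; vel is the mean speed in m/s. With stop_force (N) it stops when the force on the tool has changed by that much, and returns True; else False.
- arm.movej(angles): joint-space move.
- arm.open() and arm.clamp(squeeze=None): open the fingers fully, or close them until they stop; squeeze is the grip in N (None keeps the last).
- arm.pause(seconds).
- arm.inverse_kinematics(position, orientation): joint angles nearest the present ones, or None.
- arm.state(): the state.
- arm.read_camera(name): name is "side" or "top"; returns a dict with "img" (420x560x3 uint8, red, green, blue), "fx", "fy", "cx", "cy" (pixels), "view" (4x4, takes a point from world to camera coordinates). Camera axes: x right, y down, z forward; pixel columns grow to the right and rows downward; lengths in m; the calibration is good to about 2 mm. A picture is of the moment at which its call begins. There is no depth.
A pose or a line that the arm cannot do raises arm.Unreachable and nothing moves.
- arm.sign_off(): hands the job in, once; it reports no verdict.
Trained networks look in a picture, given as the dict that the camera call returned (one of the last four; its "shot" number tells which), for a name from the list of things; names that differ only in an ending like _2 or _b are one class to them, and where a whole thing is asked for, a point or a joint stands for the part that bears it (a point fixed in the world has none). Each returns a list of dicts, best first, with "p" (0 to 1); they miss things now and then, are a little off and sometimes report something else, mostly with a low value. They report only what shows in the picture. A call takes as long as a camera call. They do not tell look-alikes from the thing itself.
- arm.cut_out(picture, query): "mask" (420x560 bool, what is visible of it) and "centre" ([column, row] in pixels, amid what is visible of it).
The state is a dict: "t": time; "joint_positions": joint angles; "qd": joint speeds; "effort": joint torques, N m; "eef_pos": TCP position; "orientation": TCP orientation; "ft_force": force on the tool from outside, world axes, zero at the start; "ft_torque": the same for the moment, N m; "grip_width": finger opening in m.
Only numpy, scipy, OpenCV 4.12 (cv2) and the standard library are available. Lean on these libraries where they do the work, as an engineer would, in place of code of your own. Each camera call takes 0.05 s, during which the arm holds its last target. There are 200 camera calls.

### The job

Take the steel depth rod out of its wooden rest and slide it gently down through the brass guide on top of the green marble coin stand until it bottoms on the coins hidden inside, and leave it standing there. Then read how much of the rod is left showing by setting the brass pointer of the height gauge level with the very top of the rod, and let go. Leave the other things on the shelf where they are.

Things in the scene. Friction and masses are not known exactly. Their poses are not given: they have to be found in the camera images.
- rod: Loose steel depth rod, 130 mm long, about 70 g: plain round shank 10 mm in diameter with a flat foot, and a darker round grip head 18 mm in diameter over the top 24 mm. Origin at the centre of its foot, z along the rod to the head. It starts upright in the rest.
- rod_top (a point): Centre of the flat top of the rod's head, 130 mm above the foot.
- rod_foot (a point): Centre of the rod's foot.
- rest: Fixed dark wooden block, 64 x 64 x 42 mm high, with a 12 mm upright hole 34 mm deep in the middle in which the rod stands loosely (foot 8 mm above the shelf). Origin at the centre of its underside. It and the height gauge may change sides.
- stand: Fixed green marble coin stand, 90 x 90 mm (foot 104 mm), 90 mm high, with a square brass guide plate 56 x 56 x 20 mm on top: 110 mm in all. Origin at the centre of its underside, z up. Coins lie hidden in its well on felt, their top 45 to 80 mm below the mouth (different each time, not visible). The felt gives slowly, 1 mm per 4 N, up to 6 mm; press on the coins with at most 20 N, on the stand 35 N.
- stand_mouth (a point): Centre of the mouth of the upright guide hole (11.5 mm, chamfered 2 mm) in the top of the brass plate, 110 mm above the shelf; a 34 mm well lies below it. Two hidden spring pads grip the rod once its foot is 23 to 28 mm below the mouth; from there on sliding takes some 2 to 5 N and the rod stays at any depth where it is let go, even short of the coins.
- gauge: Fixed height gauge: a dark steel foot with a slender steel post, 226 mm high, and a narrow graduated strip behind it. Origin on the shelf directly under the pointer's fin; the post stands 85 mm from it along the gauge's own +x, and the gauge's x axis points roughly along world +x (within 20 degrees). z up.
- pointer (a joint): Height of the brass pointer on the post, in m: 0 when the pointer's tip is level with the mouth of the stand (110 mm above the shelf), growing upward to 0.11. So when it is level with the rod's top it reads the exposed length. Stiff slide: takes about 2.5 N more than its 80 g weight to move and stays where it is left.
- pointer_fin (a point): Grip point of the pointer: an upright brass fin 24 mm long (gauge x), 10 mm thick (gauge y) standing 38 mm above the pointer arm's centreline; this point is in the fin 25 mm above the centreline. Pinch the fin from above across its thickness, that is along the gauge's y. The arm under the fin is 7 mm wide and 8 mm deep.
- pointer_tip (a point): Point of the pointer's nose, on the arm's centreline, 30 mm from the fin's middle along the gauge's -x; this is what must be level with the rod's top.
- sizer: Bystander: brass coin sizing plate with graded round holes, 50 x 130 x 5 mm, lying loose. Origin under its centre.
- loupe: Bystander: polished chrome loupe, 42 mm round and 12 mm thick with a short folding cover, lying loose. Origin under the round part.
- capsule_a: Bystander: coin in a 40 mm round capsule, 6 mm thick, lying loose. Origin under its centre.
- capsule_b: Bystander: another coin in a 40 mm capsule, lying loose. Origin under its centre.
- dish: Bystander: small brass dish, 80 mm across, 22 mm high, loose. Origin under its centre.
Mind the look-alikes: they are no part of the job. There is more than one size of the rod; the job needs the middle-sized.

How it is judged:
By the outcome, as a careful person would: the job done as asked, in the order asked, and still so for the second after the job is handed in, with the robot touching nothing.
It also fails if it takes over 70 s, if anything falls off the work surface, if the arm or the gripper's body presses on something with over 40 N, if the wrist force passes 120 N, or if a joint passes its speed limit or range.

## Working session

There is one attempt and no reset: what is moved stays moved. The work goes in short steps, each a Python script; the robot and the scene stay as the last script left them, time stands still between calls to the robot, and variables do not carry over. Pictures are saved under pics/ and viewed, about 8 in all and at most 12, crops included, and the job is handed in when it is done.

```bash
ls; mkdir -p pics; cat > h.py <<'E'
import numpy as np, cv2
from workcell import arm
def save(p,name,box=None,s=1):
    im=p["img"][:,:,::-1]
    if box: im=im[box[1]:box[3],box[0]:box[2]]
    cv2.imwrite("pics/"+name,cv2.resize(im,None,fx=s,fy=s,interpolation=cv2.INTER_CUBIC))
def P(p):
    K=np.array([[p["fx"],0,p["cx"]],[0,p["fy"],p["cy"]],[0,0,1.]]); return K@np.array(p["view"])[:3]
def proj(p,X):
    u=P(p)@np.append(X,1); return u[:2]/u[2]
def ray(p,px):
    V=np.array(p["view"]); R,t=V[:3,:3],V[:3,3]
    d=R.T@np.array([(px[0]-p["cx"])/p["fx"],(px[1]-p["cy"])/p["fy"],1]); return -R.T@t,d
def atz(p,px,z):
    c,d=ray(p,px); return c+d*(z-c[2])/d[2]
def tri(obs):
    A=[];b=[]
    for p,px in obs:
        c,d=ray(p,px); d=d/np.linalg.norm(d); M=np.eye(3)-np.outer(d,d); A.append(M); b.append(M@c)
    return np.linalg.solve(sum(A),sum(b))
E
python3 - <<'E'
from h import *
for n in("top","side"):
    p=arm.read_camera(n); save(p,n+"0.png"); c,_=ray(p,(0,0)); print(n,c.round(3),p["fx"])
    for q in("rod","rest","stand","stand_mouth","gauge","pointer","pointer_fin","pointer_tip","rod_top"):
        try: print(q,[(round(d["p"],2),np.round(d["centre"]).tolist(),int(d["mask"].sum())) for d in arm.cut_out(p,q)][:4])
        except Exception as e: print(q,repr(e))
print(arm.state())
E
```

```text
pics
top [0.394 0.009 0.957] 395.2595076719862
rod [(0.65, [396.0, 187.0], 261), (0.6, [210.0, 284.0], 1031), (0.47, [335.0, 233.0], 32)]
rest [(0.89, [371.0, 233.0], 773)]
stand [(0.97, [258.0, 218.0], 2003), (0.18, [270.0, 281.0], 193)]
stand_mouth [(0.93, [260.0, 216.0], 2007)]
gauge [(0.68, [190.0, 194.0], 1408), (0.21, [181.0, 208.0], 303)]
pointer [(0.89, [182.0, 205.0], 430), (0.2, [338.0, 289.0], 383)]
pointer_fin [(0.58, [181.0, 207.0], 299)]
pointer_tip [(0.77, [183.0, 209.0], 275)]
rod_top [(0.53, [394.0, 188.0], 266), (0.46, [336.0, 235.0], 48)]
side [ 0.465 -0.661  0.494] 448.06863326166064
rod [(0.81, [262.0, 310.0], 611), (0.57, [334.0, 315.0], 1413), (0.51, [250.0, 294.0], 271)]
rest [(0.62, [264.0, 359.0], 2817)]
stand [(0.98, [268.0, 232.0], 3891)]
stand_mouth [(0.63, [266.0, 234.0], 3880), (0.59, [262.0, 161.0], 454)]
gauge [(0.65, [294.0, 160.0], 1427)]
pointer [(0.88, [261.0, 160.0], 372)]
pointer_fin [(0.71, [261.0, 162.0], 469)]
pointer_tip [(0.78, [255.0, 160.0], 470)]
rod_top [(0.8, [336.0, 315.0], 1427), (0.69, [254.0, 295.0], 259), (0.58, [260.0, 312.0], 640), (0.29, [260.0, 160.0], 605)]
{'t': 1.0, 'joint_positions': array([-1.23448668,  0.41737866, -0.01034206,  1.61363235,  0.00469509,
        1.11068519, -0.05298272]), 'qd': array([-0.00187561,  0.00034909,  0.00043303,  0.00022711, -0.00010188,
        0.00010676, -0.00027871]), 'effort': array([-8.64556259e-04, -8.64246941e+01,  6.78134020e-01, -4.35201180e+01,
        1.91825983e-02,  2.05277873e-03, -2.46030038e-05]), 'eef_pos': array([0.23051557, 0.58090516, 0.24525961]), 'orientation': array([ 1.87755432e-01,  9.82215809e-01, -4.02966446e-05,  1.75567180e-06]), 'ft_force': array([-0.3837698 , -0.16090578, -0.39047452]), 'ft_torque': array([-0.02184016,  0.00498249, -0.00127177]), 'grip_width': 0.08554752033231514}
```

```bash
python3 -c "
import cv2,numpy as np
"; ls pics
```

```text
side0.png
top0.png
```

View pics/top0.png

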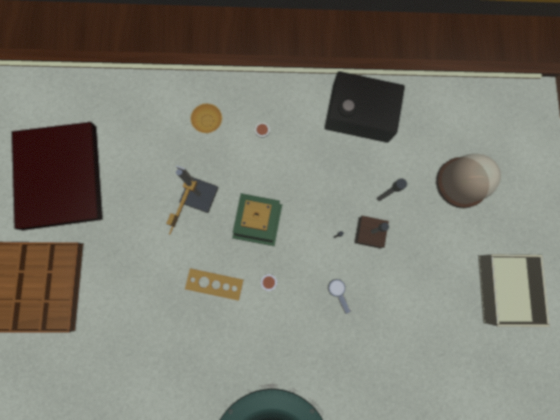

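View pics/side0.png

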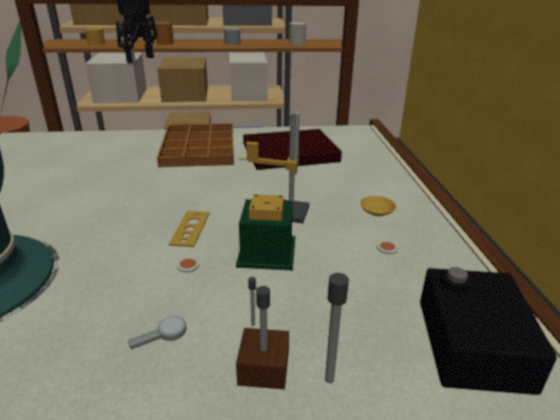

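Top view: x is up in the image, y is left. The rod candidates are:
- the rod in the wooden rest, top (383,226) and side (263,298)
- a large loose rod, top (400,185) and side (338,290)
- a small loose rod, top (340,234) and side (252,284)
- the grey knob on the black box, top (348,105)

By the description, the rod in the rest is the middle-sized one. I'll check that choice in close crops.

```bash
python3 - <<'E'
import cv2,numpy as np
t=cv2.imread("pics/top0.png");s=cv2.imread("pics/side0.png")
def c(im,x,y,w,h,k): return cv2.resize(im[y:y+h,x:x+w],(w*k,h*k),interpolation=cv2.INTER_CUBIC)
a=np.hstack([c(t,320,170,100,75,4),c(t,160,160,100,75,4)])
b=np.hstack([c(s,225,265,133,100,3)[:, :399],c(s,225,105,133,100,3)])
b=cv2.resize(b,(800,300))
cv2.imwrite("pics/crop0.png",np.vstack([a,b]))
E
```

```text
(no output)
```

View pics/crop0.png

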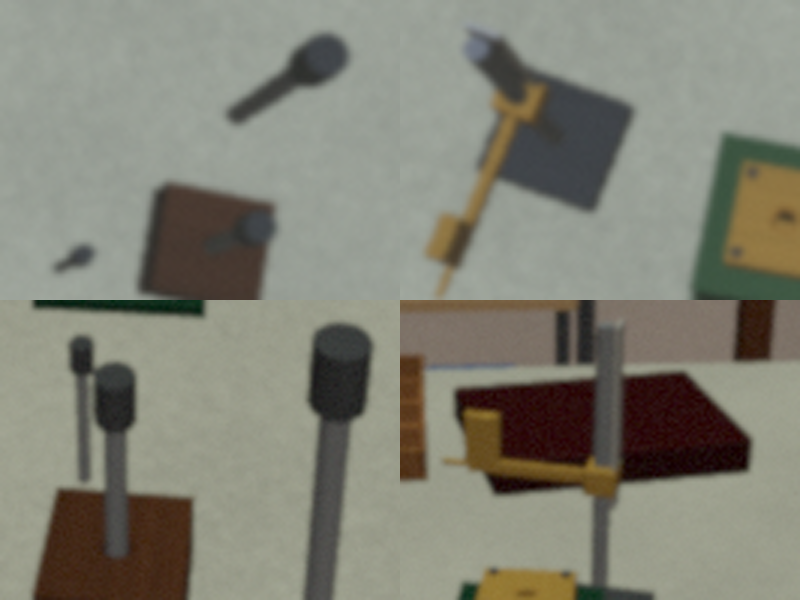

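The crops confirm that the rod in the rest is the middle one: the loose one at right is thicker and taller, and the one at left is thinner. The crops also show the guide mouth at top (256,214) and side (267,202), and the pointer tip at top (170,233) and side (240,159).

```bash
python3 - <<'E'
from h import *
t=arm.read_camera("top");s=arm.read_camera("side")
def g(n,a,b,z=None):
    X=tri([(t,a),(s,b)]); print(n,X.round(4),"reproj",(proj(t,X)-a).round(1),(proj(s,X)-b).round(1),"" if z is None else (atz(t,a,z).round(4),atz(s,b,z).round(4)))
h=lambda x,y,ox,oy,k:(ox+(x+.5)/k-.5,oy+(y+.5)/k-.5)
T1=lambda x,y:h(x,y,320,170,4); T2=lambda x,y:h(x-400,y,160,160,4)
S1=lambda x,y:h(x,y-300,225,265,3.004); S2=lambda x,y:h(x-400,y-300,225,105,3.004)
g("rodtop",T1(260,223),S1(115,372),.138)
g("mouth",T2(784,215),S2(525,592),.110)
g("tip",T2(440,293),S2(445,461))
g("posttop",T2(478,47),S2(610,323),.226)
g("bigtop",T1(322,57),S1(342,343)); g("smalltop",T1(82,254),S1(80,342))
print("bigfoot",atz(t,T1(236,117),0)," smallfoot",atz(t,T1(57,268),0))
R=[T1(163,184),T1(273,205),T1(140,292)]; print("rest corners",[atz(t,r,.042).round(4) for r in R])
M=[T2(742,160),T2(724,265)]; print("plate L edge",[atz(t,r,.11).round(4) for r in M])
print("finTop crn",[atz(t,T2(*c),.23).round(3) for c in((436,213),(470,223),(426,255))])
for d in arm.cut_out(t,"stand_mouth")[:1]:
  import cv2; 
for q in("loupe","sizer","capsule_a","dish"):
  print(q,[atz(t,d["centre"],.01).round(3)[:2] for d in arm.cut_out(t,q) if d["p"]>.4])
E
```

```text
rodtop [ 0.4925 -0.2345  0.1394] reproj [0.  0.1] [ 0.2 -0. ] (array([ 0.4929, -0.2349,  0.138 ]), array([ 0.4924, -0.2329,  0.138 ]))
mouth [0.5181 0.0374 0.1102] reproj [-0.   0.5] [ 0.6 -0.1] (array([0.5192, 0.0375, 0.11  ]), array([0.517 , 0.0375, 0.11  ]))
tip [0.4744 0.2171 0.1184] reproj [-0.  -0.1] [-0.1  0. ] 
posttop [0.5816 0.1788 0.2275] reproj [ 0.1 -0.8] [-0.8  0.2] (array([0.5804, 0.1792, 0.226 ]), array([0.584 , 0.1846, 0.226 ]))
bigtop [ 0.5769 -0.2614  0.1691] reproj [ 0.1 -0.5] [-0.9  0.2] 
smalltop [ 0.4808 -0.1495  0.0881] reproj [-0.  -0.1] [-0.2  0. ] 
bigfoot [ 0.57565549 -0.26336107  0.        ]  smallfoot [ 0.48058896 -0.15005315  0.        ]
rest corners [array([ 0.5269, -0.2066,  0.042 ]), array([ 0.5153, -0.2716,  0.042 ]), array([ 0.4633, -0.1914,  0.042 ])]
plate L edge [array([0.5491, 0.0608, 0.11  ]), array([0.4917, 0.0691, 0.11  ])]
finTop crn [array([0.5  , 0.193, 0.23 ]), array([0.496, 0.178, 0.23 ]), array([0.481, 0.197, 0.23 ])]
loupe [array([ 0.355, -0.162])]
sizer [array([0.361, 0.136]), array([0.554, 0.225])]
capsule_a [array([0.37, 0.01]), array([0.751, 0.032])]
dish [array([0.776, 0.171])]
```

```bash
python3 - <<'E'
from h import *
for o in([1,0,0,0],[0,1,0,0]):
    for X in([.4925,-.2345,.30],[.518,.037,.28],[.495,.2,.3]): print(o,np.round(arm.inverse_kinematics(X,o),2))
E
```

```text
[1, 0, 0, 0] [-0.49  0.41  1.14  1.77 -0.39  1.22 -0.81]
[1, 0, 0, 0] [-0.8   0.25  0.79  1.85 -0.19  1.12 -1.51]
[1, 0, 0, 0] [-0.98  0.23  0.63  1.79 -0.15  1.16 -1.87]
[0, 1, 0, 0] [-0.43  0.36  1.03  1.77 -0.33  1.2   2.27]
[0, 1, 0, 0] [-0.51  0.2   0.43  1.85 -0.09  1.11  1.53]
[0, 1, 0, 0] [-0.61  0.2   0.19  1.78 -0.04  1.16  1.17]
```

```bash
python3 - <<'E'
from h import *
s=arm.state(); p=s["eef_pos"]
arm.line_to([p[0],p[1],.36],vel=.25)
q=np.array(arm.state()["joint_positions"]); q[0]=0.44; arm.movej(q)
for o in([1,0,0,0],[0,1,0,0]): 
    for X in([.4925,-.2345,.22],): print(o,np.round(arm.inverse_kinematics(X,o),2))
s=arm.state(); print(s["t"],s["eef_pos"],s["orientation"])
E
```

```text
[1, 0, 0, 0] [ 0.28  0.3   0.13  1.84 -0.05  1.   -1.14]
[0, 1, 0, 0] [ 0.67  0.32 -0.34  1.83  0.12  1.01  1.85]
5.2083 [ 0.55340222 -0.29026409  0.36020187] [8.55717641e-01 5.17443031e-01 1.55322346e-04 6.74335984e-05]
```

```bash
python3 - <<'E'
from h import *
o=[1,0,0,0]
arm.move_ptp([.4925,-.2345,.24],o)
print(arm.line_to([.4925,-.2345,.121],vel=.12,stop_force=6)); s=arm.state(); print(s["eef_pos"],s["ft_force"])
arm.clamp(50); arm.pause(.2)
s=arm.state(); print(s["t"],s["eef_pos"],s["ft_force"],s["grip_width"])
if .014<s["grip_width"]<.022:
    print(arm.line_to([.4925,-.2345,.262],vel=.15)); s=arm.state(); print(s["t"],s["ft_force"],s["grip_width"])
    arm.line_to([.518,.0374,.262],vel=.2)
    t=arm.read_camera("top");d=arm.read_camera("side"); s=arm.state(); print(s["t"],s["eef_pos"],s["orientation"])
    import cv2
    f=lambda p,x,y:cv2.resize(p["img"][y:y+100,x:x+100,::-1],(400,400),interpolation=cv2.INTER_CUBIC)
    print(proj(t,[.518,.0374,.15]),proj(d,[.518,.0374,.15]))
    a,b=proj(d,[.518,.0374,.13]); x,y=int(a)-50,int(b)-50; print(x,y)
    cv2.imwrite("pics/c1.png",np.hstack([f(t,205,165),f(d,x,y)]))
E
```

```text
False
[ 0.49284195 -0.23466659  0.12164253] [ 0.04733691 -0.07828532  1.00175911]
8.2417 [ 0.49263939 -0.23447125  0.12116051] [-0.23067297  1.23556621  5.32033945] 0.01655723881679433
False
9.3333 [-0.463563   -0.30609846 -0.28695119] 0.016489458354435917
10.95 [0.51798484 0.03655997 0.26199846] [ 9.99999804e-01 -6.20615843e-04 -2.64442982e-08  8.16163420e-05]
[255.03351544 211.10742147] [266.78292267 181.67867893]
216 141
```

View pics/c1.png

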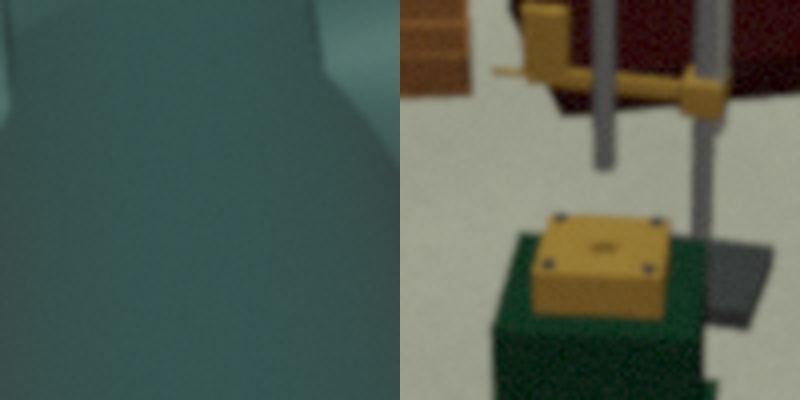

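The side crop shows the foot at (266.6,183), in the same column as the mouth at (266.4,202), so they line up in x. The arm hides the top view. I'll lower gently, watching the force.

```bash
cat >> h.py <<'E'
def st(l=""):
    s=arm.state(); print(l,round(s["t"],2),s["eef_pos"].round(4),s["ft_force"].round(2),s["ft_torque"].round(3),round(s["grip_width"],4)); return s
E
python3 - <<'E'
from h import *
arm.pause(.2); st("pre")
print(arm.line_to([.518,.0376,.228],vel=.1)); st("above")
print(arm.line_to([.518,.0376,.205],vel=.03,stop_force=5)); s=st("in")
print("depth mm",1000*(.110-(s["eef_pos"][2]-.1132)))
E
```

```text
pre 11.15 [0.518  0.0371 0.262 ] [-0.34  0.48 -1.24] [0.03  0.049 0.009] 0.0163
False
above 11.64 [0.5181 0.0376 0.2281] [-0.06  0.85 -0.88] [-0.011 -0.041  0.01 ] 0.0164
False
in 12.56 [0.518  0.0376 0.2051] [ 0.06  0.78 -1.51] [0.231 0.056 0.   ] 0.0163
depth mm 18.140432050523305
```

```bash
python3 - <<'E'
from h import *
f0=arm.state()["ft_force"][2]
hit=arm.line_to([.518,.0376,.183],vel=.02,stop_force=9); st(hit)
z=.183
while not hit and z>.139:
    z-=.002
    hit=arm.line_to([.518,.0376,z],vel=.015,stop_force=7)
    s=arm.state(); fz=s["ft_force"][2]; print(round(s["t"],2),s["eef_pos"].round(4),s["ft_force"].round(1),hit)
    if abs(fz-f0)>9: break
print("depth mm",1000*(.110-(s["eef_pos"][2]-.1132)))
E
```

```text
False 13.81 [0.5179 0.0376 0.1829] [-1.48  1.77 -1.19] [ 0.538  0.01  -0.024] 0.0165
14.09 [0.5178 0.0376 0.1807] [ 0.1  1.9 -2.3] False
14.38 [0.5178 0.0376 0.1788] [ 0.8  2.9 -2.6] False
14.66 [0.5178 0.0376 0.1768] [-0.5  2.8 -2.5] False
14.94 [0.5179 0.0376 0.1748] [-0.1  2.  -1.9] False
15.22 [0.5179 0.0376 0.1728] [-0.4  2.1 -2. ] False
15.51 [0.5179 0.0376 0.1708] [ 0.2  3.2 -2.5] False
15.79 [0.5179 0.0376 0.1688] [-0.4  3.5 -2.6] False
16.07 [0.5179 0.0376 0.1668] [ 0.1  2.8 -1.3] False
16.28 [0.5179 0.0378 0.1649] [ 0.4  1.6 -0.2] True
depth mm 58.27304605660123
```

```bash
python3 - <<'E'
from h import *
arm.pause(.3); st("rest")
z=arm.state()["eef_pos"][2]
for k in range(3):
    z-=.0007
    h=arm.line_to([.518,.0376,z],vel=.01,stop_force=8); st(h); arm.pause(.15); st(" ")
    if h: break
d=arm.read_camera("side"); save(d,"c2.png",(200,100,340,240),4)
E
```

```text
rest 16.58 [0.5179 0.038  0.165 ] [-0.35  0.19 -1.29] [0.069 0.042 0.003] 0.0165
False 16.83 [0.5182 0.0378 0.1645] [-0.71  1.96  3.94] [ 0.451  0.137 -0.035] 0.0164
  16.98 [0.5181 0.0377 0.1645] [-0.24  2.3   5.62] [0.479 0.139 0.002] 0.0165
False 17.23 [0.5183 0.0377 0.1639] [-0.25  2.27  7.89] [0.507 0.173 0.001] 0.0165
  17.38 [0.5183 0.0378 0.1639] [0.16 2.08 7.7 ] [0.538 0.161 0.031] 0.0165
False 17.63 [0.5184 0.0378 0.1633] [-1.09  1.87  9.05] [ 0.546  0.231 -0.004] 0.0166
  17.78 [0.5184 0.0378 0.1634] [-1.    2.71  9.37] [ 0.53   0.199 -0.053] 0.0167
```

View pics/c2.png

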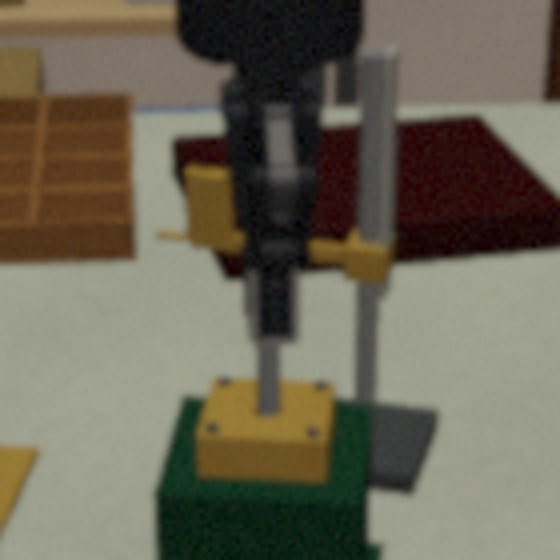

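The force rises steadily, about 5 N/mm, over the last 1.8 mm at depth 58 to 60 mm. That matches the felt, so the rod is on the coins with roughly 8–10 N. The crop shows it upright in the guide. Next I'll release it, then touch its top lightly with the shut fingertips to check its seating and get its height.

```bash
python3 - <<'E'
from h import *
z=arm.state()["eef_pos"][2]
arm.open(); st("open")
arm.line_to([.518,.0378,.225],vel=.12)
d=arm.read_camera("side"); t=arm.read_camera("top")
arm.clamp(20); st("shut")
arm.line_to([.518,.0378,.204],vel=.08); arm.pause(.1); st("free")
h=arm.line_to([.518,.0378,.186],vel=.012,stop_force=4); st(h); arm.pause(.1); st("touch")
d=arm.read_camera("side"); save(d,"c3.png",(200,100,340,240),4)
E
```

```text
open 18.51 [0.518  0.0376 0.1629] [0.91 0.54 0.09] [ 0.009 -0.022 -0.004] 0.0855
shut 20.04 [0.518  0.0378 0.225 ] [0.2  0.04 0.34] [ 0.034 -0.022 -0.017] 0.0002
free 20.55 [0.5182 0.0378 0.2043] [-0.23 -0.26 -0.91] [-0.028  0.     0.055] -0.0002
True 21.38 [0.5179 0.0378 0.195 ] [ 0.65 -0.28  2.4 ] [-0.01  -0.038  0.001] -0.0
touch 21.48 [0.5178 0.0378 0.195 ] [0.07 0.87 1.84] [ 0.069 -0.068 -0.043] -0.0
```

View pics/c3.png

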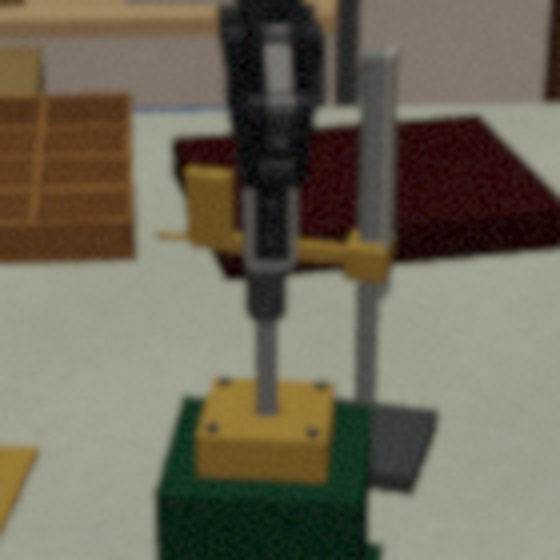

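```bash
python3 - <<'E'
from h import *
z=.195
for k in range(5):
    z-=.0005
    h=arm.line_to([.518,.0378,z],vel=.01); arm.pause(.25); s=st(k)
    if s["ft_force"][2]>8: break
for k in range(3):   # back off, find where contact ends
    z+=.0005; arm.line_to([.518,.0378,z],vel=.01); arm.pause(.1); s=st("up")
arm.line_to([.518,.0378,.215],vel=.08); arm.pause(.1); st("off")
h=arm.line_to([.518,.0378,.186],vel=.012,stop_force=3); st(h)
E
```

```text
0 22.03 [0.5183 0.0378 0.1948] [0.44 0.37 5.9 ] [ 0.068 -0.01  -0.01 ] 0.0001
1 22.53 [0.5184 0.0378 0.1945] [0.37 0.04 7.19] [-0.028  0.007 -0.037] 0.0001
2 23.03 [0.5185 0.0379 0.1941] [-0.33  0.42  9.58] [ 0.05  -0.005 -0.011] -0.0002
up 23.38 [0.5184 0.0378 0.1944] [-0.85 -0.5   6.86] [ 0.021  0.012 -0.028] 0.0001
up 23.73 [0.5182 0.0378 0.1948] [-0.59  0.2   6.72] [ 0.025 -0.061 -0.033] -0.0001
up 24.08 [0.5181 0.0378 0.1951] [-0.46  0.04  4.78] [ 0.027 -0.029  0.045] -0.0001
off 24.58 [0.5178 0.0378 0.2146] [-0.09  0.38 -0.14] [-0.043  0.056 -0.006] 0.0001
True 26.12 [0.5179 0.0378 0.1951] [ 0.63 -0.75  3.76] [ 0.031 -0.106  0.014] 0.0002
```

The rod is on the coins: it springs at about 4 N/mm, and its top stays at TCP z≈0.1952. Now the pointer.

```bash
python3 - <<'E'
from h import *
from scipy.spatial.transform import Rotation as R
o=(R.from_euler("z",-19.7,degrees=True)*R.from_quat([1,0,0,0])).as_quat(); print(o)
arm.line_to([.518,.0378,.26],vel=.2); arm.open()
x,y=.502,.2072
arm.move_ptp([x,y,.26],o)
t=arm.read_camera("top"); s=st("over")
print(arm.line_to([x,y,.141],vel=.12,stop_force=5)); st("down")
arm.clamp(50); arm.pause(.15); st("grip")
d=arm.read_camera("side"); save(d,"c4.png",(200,80,340,220),4)
E
```

```text
[ 0.98525899 -0.17106936  0.          0.        ]
over 28.14 [0.5022 0.2064 0.26  ] [-0.05  0.54 -0.34] [ 0.009  0.004 -0.005] 0.0853
False
down 29.28 [0.5024 0.2073 0.1417] [-0.11  0.12 -0.4 ] [-0.029  0.005 -0.037] 0.0852
grip 30.11 [0.5028 0.2093 0.1417] [ 4.71 11.69 -1.11] [ 2.165 -0.853  0.137] 0.009
```

View pics/c4.png

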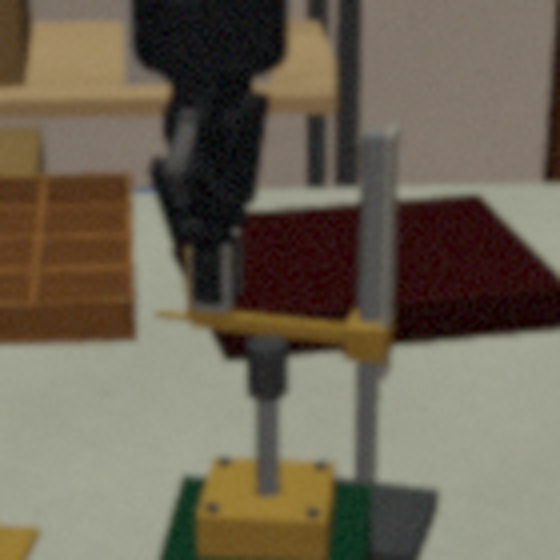

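```bash
python3 - <<'E'
from h import *
x,y=.5030,.2096
arm.line_to([x,y,.1417],vel=.05); arm.pause(.1); st("relax")
print(arm.line_to([x,y,.2095],vel=.06,stop_force=20)); arm.pause(.1); st("raised")
arm.open(); st("open")
arm.line_to([x,y,.262],vel=.15)
d=arm.read_camera("side"); t=arm.read_camera("top"); save(d,"c5.png",(200,60,340,200),4)
arm.clamp(20); st("shut")
for q in("pointer_tip",):
    print([(round(a["p"],2),a["centre"]) for a in arm.cut_out(d,q)])
E
```

```text
relax 30.51 [0.5028 0.2095 0.1416] [-2.75 -2.12  1.02] [-0.421  0.377  0.179] 0.0088
False
raised 31.89 [0.5029 0.2095 0.2099] [-6.13 -2.73  0.79] [-0.849  1.118  0.139] 0.0088
open 32.62 [0.503  0.2096 0.2095] [-0.47 -0.66 -0.81] [-0.013 -0.02  -0.02 ] 0.0854
shut 33.98 [0.503  0.2096 0.262 ] [-0.   -0.76  0.35] [ 0.065 -0.012 -0.033] 0.0001
[(0.75, [256.9, 126.6])]
```

View pics/c5.png

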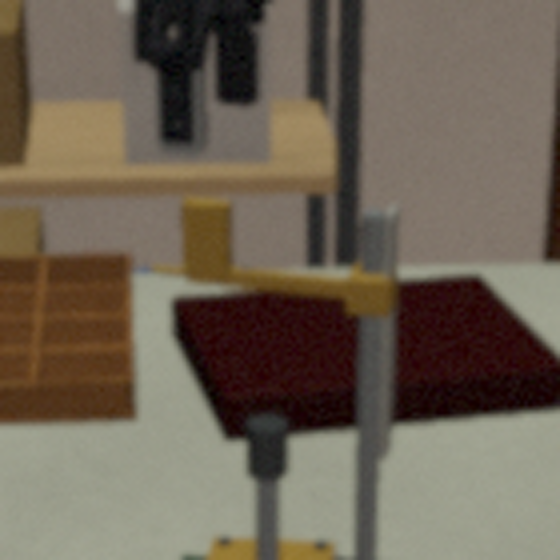

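The pointer is raised, with its tip at side (237,127), and the rod top is at (266,165). Now I'll push the fin down with the shut fingertips to the calibrated height, 38 mm above the rod-top touch.

```bash
python3 - <<'E'
from h import *
x,y=.5030,.2096
arm.line_to([x,y,.252],vel=.08); arm.pause(.1)
s0=st("free")
z=.252
while z>.2332:
    z-=.001; z=max(z,.2332)
    arm.line_to([x,y,z],vel=.02); s=arm.state(); print(s["eef_pos"][2].round(4),s["ft_force"].round(1))
arm.pause(.2); st("end")
arm.line_to([x,y,.30],vel=.12)
t=arm.read_camera("top"); d=arm.read_camera("side"); save(d,"c6.png",(220,100,320,200),6)
np.savez("last.npz",t=t["img"],d=d["img"])
h=lambda cx,cy:0
E
```

```text
free 34.41 [0.503  0.2096 0.2521] [-0.13 -0.03  0.52] [-0.014 -0.024 -0.033] -0.0
0.251 [-0.2  0.5 -0.6]
0.25 [0.1 0.6 0.3]
0.249 [ 0.1 -1.4 -0.5]
0.248 [ 0.4 -0.4  0.3]
0.2469 [-0.6  0.4 -0.6]
0.2459 [-0.8  0.7  1. ]
0.245 [-0.4 -0.3 -0.3]
0.2439 [-0.4 -0.3 -0.2]
0.2429 [ 0.2 -0.  -0.1]
0.2419 [ 0.2 -0.2 -0.4]
0.2409 [ 0.  -0.   0.8]
0.2399 [-0.5  0.1 -0.1]
0.2389 [-0.1 -0.1  0.3]
0.2379 [ 0.8 -0.6 -0.4]
0.2369 [0.4 0.7 0.5]
0.2359 [-0.   0.3 -0.8]
0.2349 [ 0.4  0.1 -0.1]
0.2339 [-0.3 -0.6 -0.2]
0.2331 [0.7 0.2 0.4]
end 39.36 [0.503  0.2096 0.2332] [-0.25  0.36  0.05] [-0.033  0.03  -0.006] -0.0001
```

View pics/c6.png

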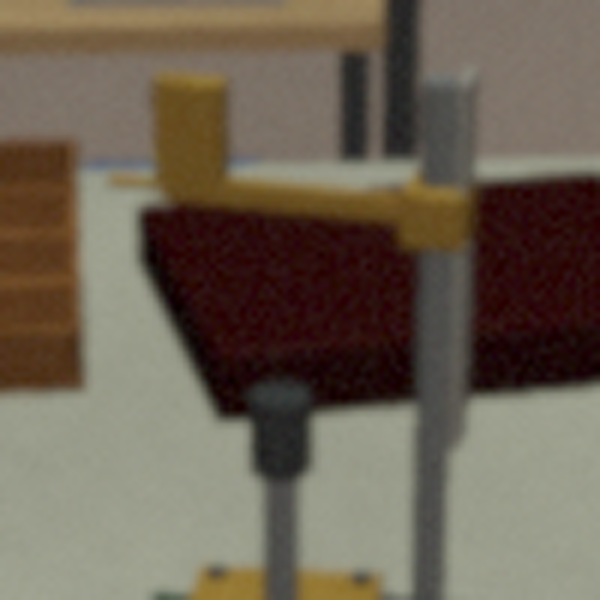

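```bash
python3 - <<'E'
from h import *
d=arm.read_camera("side")
def zof(xy,row):
    from scipy.optimize import brentq
    return brentq(lambda z:proj(d,[*xy,z])[1]-row,0,.4)
tip=(.4747,.2197)
r=lambda y,oy,k:oy+(y+.5)/k-.5
print("tip init",zof(tip,r(461-300,105,3.004)),"c3",zof(tip,r(235,100,4)),"c5",zof(tip,r(268,60,4)),"c6",zof(tip,r(181,100,6)))
print("fin top c6 (front edge-ish)",zof((.503,.2096),r(76,100,6)), "c5",zof((.503,.2096),r(200,60,4)))
print("rod top c6",zof((.518,.0376),r(392,100,6)), "c5", zof((.518,.0376),r(424,60,4)),"mouth c0",zof((.518,.0376),r(592-300,105,3.004)))
print(proj(d,[*tip,.181]),proj(d,[.518,.0376,.181]))
E
```

```text
tip init 0.11730489057144858 c3 0.11704574313774406 c5 0.1870032020694064 c6 0.18034433143334083
fin top c6 (front edge-ish) 0.21970992786363494 c5 0.22504645870359244
rod top c6 0.18164945391623355 c5 0.180333697671217 mouth c0 0.10988636536364765
[238.71608761 129.44328942] [266.72436054 165.26644859]
```

```bash
python3 - <<'E'
from h import *
from scipy.optimize import brentq
F=[arm.read_camera("side") for _ in range(8)]; d=F[0]
I=np.mean([f["img"].astype(float) for f in F],0); Y=(I[:,:,0]+I[:,:,1])/2-I[:,:,2]
for c in range(236,247):
    v=Y[122:140,c]; b=np.median(v); w=np.clip(v-b-6,0,None); r=(w*np.arange(122,140)).sum()/max(w.sum(),1e-6)
    print(c,v.round().astype(int).tolist(),round(r,2))
for z in(.179,.181,.183): print(z,proj(d,[.4747,.2197,z]),proj(d,[.4841,.2163,z]))
g=I.mean(2); print(g[158:186,263:271].mean(1).round().astype(int).tolist())
print(proj(d,[.518,.0376-.009,.181]),proj(d,[.518,.0376+.009,.181]),proj(d,[.518,.0376-.009,.157])); st()
E
```

```text
236 [17, 16, 16, 14, 2, -12, 0, 14, 16, 16, 16, 17, 16, 16, 16, 16, 17, 16] 0.0
237 [16, 16, 16, 14, 2, -10, 3, 17, 20, 17, 16, 16, 16, 16, 17, 16, 16, 16] 0.0
238 [16, 17, 16, 13, 2, -8, 10, 29, 29, 19, 16, 16, 16, 16, 16, 16, 16, 16] 129.52
239 [16, 16, 17, 14, 2, -6, 14, 39, 39, 22, 16, 16, 16, 17, 16, 16, 16, 16] 129.51
240 [16, 16, 16, 13, 2, -5, 14, 41, 43, 23, 17, 16, 16, 16, 16, 16, 16, 16] 129.56
241 [16, 17, 17, 14, 3, -6, 12, 40, 44, 24, 17, 16, 16, 16, 16, 16, 16, 16] 129.6
242 [16, 17, 17, 14, 2, -6, 10, 37, 45, 25, 17, 16, 16, 15, 15, 15, 15, 15] 129.71
243 [17, 16, 16, 14, 3, -7, 8, 34, 46, 26, 18, 16, 15, 13, 12, 11, 12, 13] 129.8
244 [18, 19, 19, 17, 6, -4, 9, 34, 45, 26, 18, 17, 15, 13, 13, 11, 10, 9] 129.81
245 [28, 27, 29, 29, 22, 10, 17, 37, 46, 28, 19, 17, 15, 15, 14, 13, 14, 13] 128.0
246 [47, 46, 48, 48, 46, 37, 36, 47, 49, 34, 26, 21, 18, 15, 18, 16, 15, 16] 125.77
0.179 [238.7489167  130.37817935] [243.41351958 130.84823468]
0.181 [238.71608761 129.44328942] [243.38565174 129.91189083]
0.183 [238.6831878  128.50638525] [243.35772373 128.97352538]
[24, 18, 14, 14, 19, 34, 49, 56, 56, 50, 41, 38, 38, 38, 38, 38, 38, 38, 38, 40, 48, 66, 87, 97, 99, 99, 99, 99]
[267.13558419 167.45081041] [266.32142715 163.12612338] [267.16827174 180.26934305]
 40.62 [0.503  0.2096 0.2999] [0.03 0.7  0.06] [-0.018  0.02   0.01 ] 0.0
```

```bash
python3 - <<'E'
from h import *
arm.sign_off(); st()
E
```

```text
the job is handed in; nothing more can be done
the job is handed in; nothing more can be done
```

The job is handed in. The rod is standing on the coins in the stand, the pointer is level with its top, and the robot is clear of everything. The last clock reading before hand-in was about 41 s of the 70 s allowed.

- **Rod:** I took the middle-sized rod from the wooden rest and slid it through the guide until it met the coins, about 59 mm below the mouth. From there the force rose by about 4–5 N per mm, as the felt should give. The most I pressed was about 10 N in all, pad friction included. After letting go, a light touch on its top showed it was still resting on the coins.
- **Pointer:** I lifted the pointer by its fin and let go. I then pushed it down with the shut fingertips to 38 mm above the height at which they had touched the rod's top. It reads about 71 mm exposed.
- **Last checks:** An average of eight side pictures put the pointer tip at 180.9 mm and the rod top at about 181 mm. The touch measurement gave 181.2 mm.
- **Disagreed:**
  - A first rough reading from a single crop put the tip about 1.3 mm below the rod's top. The averaged measurement did not bear that out.
  - No clear force showed while I pushed the pointer down, but the pictures show it moved to the intended height.
- **Not checked:** I did not look at the bystanders again at the end. The force readings showed no unexpected contact.

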